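# Fit the return spring on the glass press post

## Robot

A 6-joint arm with a two-finger parallel gripper is mounted at the origin on the work surface. World frame = base frame: x ahead of the robot, y to its left, z up, the work surface at z = 0. Lengths are in m, angles in rad, forces in N, time in s.
With the tool pointing down it reaches from about 0.325 to 0.9 m from the base axis. Payload 6.1 kg.
Tool frame: the origin (TCP) lies at the very end of the fingers, on their centre line; the grasp point (between the pads) lies bot.hold_point_z behind it (bot.hold_point_z is the distance from the TCP to the grasp point, in m); z points along the fingers, y is the direction in which the jaws open and shut (so a half turn about z gives the same grasp; the last joint's range is limited). The gripper opens to 87 mm and grips with 3 to 60 N. Pads are 19 mm wide; open, the fingers measure 117 mm over their backs; the gripper's body (75 mm by 190 mm) begins 51 mm behind the grasp point.
Start: joints at [-1.308, 0.22, 1.526, -0, 1.395, -0.126], TCP at [0.237, -0.578, 0.223] pointing down, gripper open.
Joint ranges: [-2.98, 2.98], [-0.91, 2.08], [0.09, 2.57], [-1.24, 4.39], [0.2, 2.65], [-2.68, 2.68]. Speed limits (rad/s): [2.57, 2.57, 3.01, 3.14, 3.14, 3.14].

## Interface

Orientations are given as a unit quaternion [w, x, y, z].
In Python, from cell import bot gives the robot as it stands. The module is installed in compiled form; this text tells all that it offers.
- The arm moves only by the shell command python3 -m pendant 'ROWS' [OPENING]. ROWS is JSON, a list of rows, each a list of 4 numbers: the shift along the tool's x, y, z in mm, then the turn about the tool's z in degrees. A call has 1 to 12 rows; each row shifts and turns the commanded pose from where the row before left it, along the tool's axes as they then stand; what a row does not reach is not made up. A row lasts 1/8 s, in which the tool goes at most 62.5 mm and 10.7 degrees, less where a joint would pass 70% of its speed; a pose out of reach is approached as far as the arm can. A call is refused whole if a number of a shift passes 62.5 or a number of a turn 10.7, either way. A call with a gripper value outside its range is refused whole. OPENING is the finger opening in mm, from 0 to 87, set as the call begins (- or left out, the last holds). The fingers move at their own pace and stop on an object; the grip force is fixed at half the most. Time passes only in rows, so rows that do not move let the fingers close. It gives the time, the measured TCP pose, the force and the opening at its end, in the units of the state.
- bot.read_state(): the state, without advancing time (a new reading comes with each control period).
- bot.read_camera(name): name is "scene" or "top"; returns (picture, depth): 480x640x3 uint8, red, green, blue; 480x640 float32, m along the optical axis (not along the pixel's ray), 0 where there is no reading.
- bot.camera_info(name): a dict with "camera_matrix" (3x3 intrinsics, pixels), "R" (3x3) and "t" (3): a world point X has camera coordinates R X + t. Camera axes: x right, y down, z forward; pixel columns grow to the right and rows downward; lengths in m; the calibration is good to about 2 mm. A picture is of the moment at which its call begins. camera_info takes no time and is no camera call.
- bot.finish_job(): hands the job in, once; it reports no verdict.
Trained networks look in the newest picture that a camera, given by its name, has taken for a name from the list of things; names that differ only in an ending like _2 or _b are one class to them, and where a whole thing is asked for, a point or a joint stands for the part that bears it (a point fixed in the world has none). Each returns a list of dicts, best first, with "score" (0 to 1); they miss things now and then, are a little off and sometimes report something else, mostly with a low value. They report only what shows in the picture. A call takes as long as a camera call. They do not tell look-alikes from the thing itself.
- bot.silhouettes(thing, camera): "pixels" (480x640 bool, what is visible of it) and "bbox" ([left, top, right, bottom] in pixels, round what is visible of it).
The state is a dict: "time": time; "joint_pos": joint angles; "qd": joint speeds; "joint_torque": joint torques, N m; "tool_pos": TCP position; "orientation": TCP orientation; "force": force on the tool from outside, world axes, zero at the start; "torque": the same for the moment, N m; "finger_gap": finger opening in m.
Only numpy, scipy, OpenCV 4.12 (cv2) and the standard library are available. Lean on these libraries where they do the work, as an engineer would, in place of code of your own. Each camera call takes 0.05 s, during which the arm holds its last target. There are 200 camera calls.

## Task

Fit the loose return spring onto the bare post of the glass press, open foot down: thread it over the post's end, and when its foot coil catches on the small keeper pin, twist it a little until the coil gets past, so that it sits fully home on its seat. Use only light pressure, never more than about 12 N on the spring and the press, and then put the brass cap, flange down, over the post's end so that it rests flat on top of the spring. Leave the shears, the jacks and the wax tin where they lie.

Things in the scene. Friction and masses are not known exactly. Their poses are not given: they have to be found in the camera images.
- seat (a point): Centre of the flat round seat (48 mm across) at the foot of the bare post, 30 mm above the bench; the spring must stand on it. Axes are those of the press, z up. A keeper pin 4 mm thick sticks out level from the post to 18.5 mm from its axis, centre line 6.5 mm above the seat. It points up to 75 degrees to either side of the press's +x axis; this angle is not reported.
- post_end (a point): Top of the bare post's rounded end, on its axis, 75 mm above the seat. The post is a steel rod 24 mm across, upright, screwed in tight so that it does not turn (how far it screwed in decides where its pin points).
- press_mid (a point): Middle of the underside of the press, at bench height: a fixed green cast-iron plate 160 (x) x 300 (y) x 20 mm. The dark cup mould on its middle is 92 mm across with lugs to 59 mm along x, top 90 mm above the bench. The bare post is 100 mm from here along -y; 100 mm along +y a second post has its spring and cap on already, 114 mm tall over all.
- spring_mid (a point): Centre of the loose bronze spring, half-way up on its axis z. It stands foot down on a dowel. Outside 33 mm, inside 27 mm, wire 3 mm, 55.5 mm long, right-handed, coils 10 mm apart, top closed and flat. Pressed lengthwise it gives 1 mm for about 2 N, up to 18 mm, all in its lower half; the top 23 mm is one stiff piece.
- spring_foot (a point): Centre of the spring's underside, on its axis; level with the seat when home. Seen from above, the foot coil lies flat for 240 degrees anticlockwise from its cut end, then climbs 9.5 mm in the next 120 degrees. Resting on the keeper pin the spring is held up 8.5 mm if the pin is under the flat part, less (down to 0) if under the climbing part.
- spring_tip (a point): Middle of the wire at the foot coil's cut end, 15 mm from the axis, 1.5 mm above the underside. If the pin holds the spring up by 8.5 mm, turn it anticlockwise till its cut end drops past the pin. If by less, turn it clockwise: it winds down, is home with the pin 13 degrees clockwise of the cut end, and stays home as the foot coil turns on in under the pin.
- cap_mid (a point): Centre, half-way up, of the brass spring cap, 28 mm tall; z up. A flange 44 mm across and 6 mm thick at the bottom, above it a hub 34 mm across and 22 mm tall, a 26.5 mm bore right through. It stands flange down over the other dowel of the wooden block.
- block_mid (a point): Middle of the top of the fixed wooden block (90 x 170 x 20 mm, top 20 mm above the bench) whose two dowels, 18 mm across and 30 mm tall, 45 mm to either side along its y, hold the spring and the cap.
- wax_mid (a point): Bystander: round wax tin, 68 mm across, 45 mm tall; point at half height.
- shears_mid (a point): Bystander: shears with red loop handles lying flat, 230 mm long; point at the pivot, x towards the blades, the handles 140 mm the other way and 115 mm wide.
- jacks_mid (a point): Bystander: steel glassblower's jacks (big tongs) lying flat, x along the blades, from -120 to +175 mm, 75 mm wide.
There are look-alikes about, which are no part of the job. Of the things that look like the part that bears cap_mid, the middle-sized one is meant.

How it is judged:
On the way, in this order (a step that is already met when the one before it is completed fails the run):
1. the spring is threaded over the end of the bare post (horizontal distance between spring_foot and seat below 0.004 m and z of spring_foot in the frame of seat below 0.04 m and angle between spring_foot's own z axis and vertical below 0.15 rad), for 0.1 s.
2. the spring is past the keeper pin and fully home on its seat (horizontal distance between spring_foot and seat below 0.004 m and z of spring_foot in the frame of seat below 0.0015 m and angle between spring_foot's own z axis and vertical below 0.025 rad), for 0.2 s.
At the end, for the whole second after the job is handed in: The spring stands upright round the bare post with its foot on the seat (within 1.5 mm, tilted less than 1.4 degrees), and the brass cap is over the post's end, within 4 mm of the post's axis, resting flat (within 7 degrees, flange down) on the spring's top, let go and at rest (all of step 2 and horizontal distance between cap_mid and seat below 0.004 m and z of cap_mid in the frame of seat between 0.063 and 0.0735 m and angle between cap_mid's own z axis and vertical below 0.12 rad and z of cap_mid in the frame of spring_foot above 0.063 m and linear speed of each of cap, spring below 0.02 m/s); the robot touches nothing.
It fails at once if the spring is forced against the press with more than 14 N (contact force between spring and press above 14 N).
It fails at once if the cap is forced against the spring with more than 14 N (contact force between cap and spring above 14 N).
It fails at once if a bystander is moved more than 15 mm (distance of any of wax_mid, shears_mid, jacks_mid from where it was at the start of the episode above 0.015 m).
It also fails if it takes over 69 s, if anything falls off the work surface, if the arm or the gripper's body presses on something with over 40 N, if the wrist force passes 120 N, or if a joint passes its speed limit or range.

## Working session

There is one attempt and no reset: what is moved stays moved. The work goes in short steps, Python scripts to look and compute and a shell command to move; the robot and the scene stay as the last step left them, time stands still between calls to the robot, and variables do not carry over. Pictures are saved under pics/ and viewed, about 8 in all and at most 12, crops included, and the job is handed in when it is done.

```bash
mkdir -p pics; cat > h.py <<'E'
import numpy as np, cv2
from cell import bot
def cloud(cam):
    p,d=bot.read_camera(cam); c=bot.camera_info(cam)
    K=np.array(c["camera_matrix"]);R=np.array(c["R"]);t=np.array(c["t"])
    v,u=np.mgrid[0:480,0:640]
    X=np.stack([(u-K[0,2])/K[0,0]*d,(v-K[1,2])/K[1,1]*d,d],-1)
    W=(X-t)@R
    W[d==0]=np.nan
    return p,d,W
def save(p,n): cv2.imwrite('pics/'+n,np.ascontiguousarray(p[...,::-1]))
E
python3 - <<'E'
from h import *
for cam in ("top","scene"):
    p,d,W=cloud(cam); save(p,cam+'1.png'); np.save(cam+'W.npy',W)
    for n in ["cap_mid","spring_mid","press_mid","block_mid","wax_mid","shears_mid","jacks_mid","post_end"]:
        for r in bot.silhouettes(n,cam):
            m=r["pixels"]; q=W[m]; q=q[~np.isnan(q[:,0])]
            if len(q): print(cam,n,round(r["score"],2),r["bbox"],np.round(np.median(q,0),3),"zmax",np.round(np.percentile(q[:,2],98),3))
    i=bot.camera_info(cam); print(np.round(i["R"],3).tolist(),np.round(-np.array(i["R"]).T@np.array(i["t"]),3))
s=bot.read_state(); print(s["time"],bot.hold_point_z,s["orientation"],s["tool_pos"],s["finger_gap"],s["force"])
E
```

```text
top cap_mid 0.74 [441.8, 249.1, 468.4, 260.5] [ 0.519 -0.317  0.056] zmax 0.078
top cap_mid 0.73 [346.2, 234.3, 368.2, 259.6] [ 0.538 -0.11   0.018] zmax 0.04
top cap_mid 0.67 [407.6, 256.1, 423.8, 272.3] [ 0.497 -0.222  0.038] zmax 0.05
top cap_mid 0.55 [405.9, 307.1, 421.5, 321.0] [ 0.396 -0.224  0.009] zmax 0.025
top spring_mid 0.67 [440.6, 243.2, 468.3, 262.9] [ 0.517 -0.317  0.054] zmax 0.078
top press_mid 0.97 [177.8, 181.1, 315.0, 255.3] [0.6   0.137 0.022] zmax 0.104
top block_mid 0.59 [391.2, 235.4, 474.9, 286.2] [ 0.505 -0.27   0.02 ] zmax 0.05
top wax_mid 0.97 [326.3, 311.2, 358.4, 342.6] [ 0.363 -0.074  0.045] zmax 0.049
top shears_mid 0.61 [392.4, 143.1, 495.5, 191.5] [ 0.708 -0.334  0.009] zmax 0.014
top jacks_mid 0.82 [122.2, 299.7, 249.1, 369.2] [0.341 0.24  0.012] zmax 0.018
top post_end 0.92 [179.3, 181.5, 311.5, 254.6] [0.6   0.136 0.021] zmax 0.104
[[0.0, -1.0, 0.003], [-0.982, -0.001, -0.19], [0.19, -0.003, -0.982]] [ 0.328 -0.019  1.152]
scene cap_mid 0.85 [209.5, 279.3, 234.6, 310.2] [ 0.514 -0.233  0.034] zmax 0.048
scene cap_mid 0.83 [278.7, 276.2, 307.7, 309
[... 509 characters left out ...]
 -0.08   0.036] zmax 0.046
scene wax_mid 0.22 [338.8, 197.2, 518.1, 326.9] [0.633 0.11  0.02 ] zmax 0.103
scene shears_mid 0.71 [138.3, 365.7, 297.3, 478.8] [ 0.71  -0.338  0.008] zmax 0.011
scene shears_mid 0.18 [207.5, 279.1, 232.8, 308.6] [ 0.515 -0.234  0.034] zmax 0.048
scene jacks_mid 0.94 [335.2, 176.7, 459.4, 201.9] [0.347 0.243 0.009] zmax 0.014
scene jacks_mid 0.6 [338.9, 197.6, 517.5, 326.7] [0.633 0.111 0.02 ] zmax 0.103
[[0.499, 0.866, -0.022], [0.501, -0.309, -0.808], [-0.707, 0.393, -0.588]] [ 1.128 -0.38   0.604]
0.9 0.0187 [1.18928893e-05 9.81160949e-01 1.93192110e-01 1.90974247e-06] [ 0.23694012 -0.57834785  0.222569  ] 0.08700643922860882 [0.42042559 0.00983719 0.31949348]
```

View pics/top1.png

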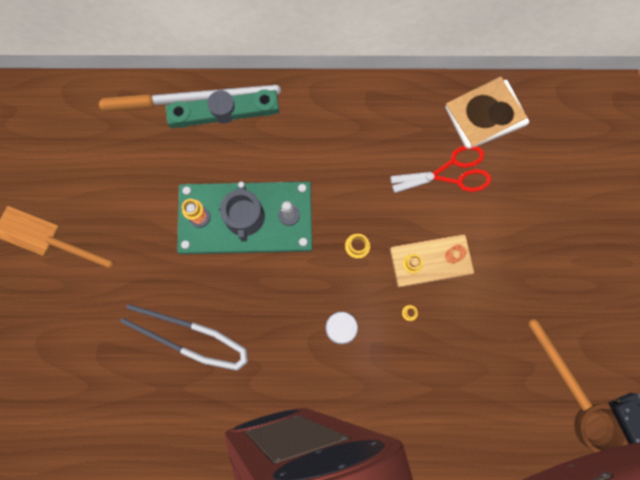

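View pics/scene1.png

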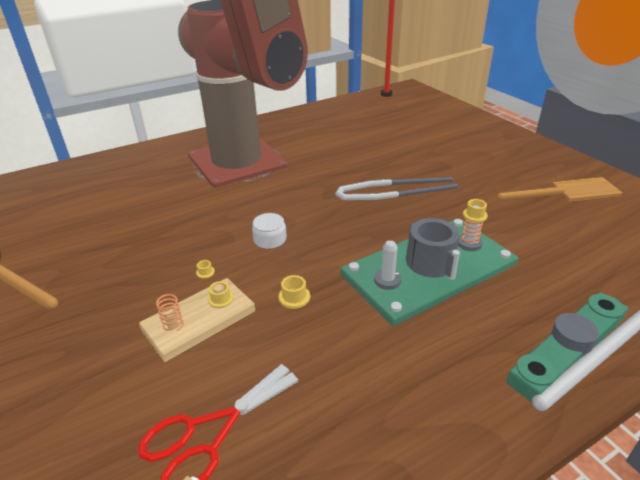

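Cap look-alikes (top image): a large one at (357,246), a small one at (410,313), and the middle one on the block dowel at (414,263). I choose the block one. The loose spring is at (455,253) and the bare post at (289,213). Next I'll take a close crop and fit the axes.

```bash
python3 - <<'E'
from h import *
P={};Ws={}
for cam in ("top","scene"):
    P[cam],d,Ws[cam]=cloud(cam)
def crop(cam,x0,y0,x1,y1): return cv2.resize(P[cam][y0:y1,x0:x1],(400,300),interpolation=cv2.INTER_CUBIC)
a=np.hstack([crop('scene',355,230,425,290),crop('scene',140,285,210,338)])
b=np.hstack([crop('top',260,190,320,235),crop('top',390,232,478,290)])
save(np.vstack([a,b]),'crops.png')
def sel(cam,c,r,z0,z1):
    W=Ws[cam].reshape(-1,3); m=(np.hypot(W[:,0]-c[0],W[:,1]-c[1])<r)&(W[:,2]>z0)&(W[:,2]<z1); return W[m]
from scipy.optimize import least_squares
def fit(q,R): 
    f=least_squares(lambda c:np.hypot(q[:,0]-c[0],q[:,1]-c[1])-R,q[:,:2].mean(0),loss='soft_l1',f_scale=.002); return np.round(f.x,4),len(q),round(float(np.sqrt(np.mean(f.fun**2))),4)
for cam in Ws:
    for n,c,z0,z1,R in [('post',(.6,.037),.06,.09,.012),('post2',(.6,.237),.085,.11,.017),('spring',(.518,-.317),.03,.08,.015),('capflange',(.505,-.225),.022,.0265,.022),('caphub',(.505,-.225),.03,.047,.017)]:
        q=sel(cam,c,.035,z0,z1)
        print(cam,n,len(q), fit(q,R) if len(q)>5 else '', np.round(q.max(0),4) if len(q) else '')
    # big round top ends
    q=sel(cam,(.6,.037),.04,.095,.112); print('posttop',np.round(q.mean(0),4),np.round(q.max(0),4),len(q))
    q=sel(cam,(.518,-.317),.04,.068,.085); print('springtop',np.round(q.mean(0),4),((q.max(0)+q.min(0))/2).round(4),len(q))
    q=sel(cam,(.505,-.225),.04,.044,.056); print('captop',np.round(q.mean(0),4),((q.max(0)+q.min(0))/2).round(4),len(q))
    g=Ws[cam]; m=(P[cam][...,1]>P[cam][...,0]*1.5)&(np.abs(g[...,2]-.02)<.006)&(g[...,0]<.72)
    r=cv2.minAreaRect((g[m][:,:2]*1000).astype(np.float32)); print('press',r)
    m=(np.abs(g[...,2]-.02)<.005)&(np.hypot(g[...,0]-.505,g[...,1]+.27)<.12)
    print('block',cv2.minAreaRect((g[m][:,:2]*1000).astype(np.float32)))
E
```

```text
top post 38 (array([0.6122, 0.0413]), 38, 0.0003) [0.6099 0.0515 0.0869]
top post2 264 (array([0.6049, 0.2388]), 264, 0.0058) [0.6275 0.2616 0.11  ]
top spring 260 (array([ 0.5192, -0.3188]), 260, 0.0039) [ 0.5357 -0.3019  0.0797]
top capflange 182 (array([ 0.5053, -0.2292]), 182, 0.0073) [ 0.5386 -0.193   0.0265]
top caphub 86 (array([ 0.5033, -0.2308]), 86, 0.0045) [ 0.5216 -0.2149  0.0469]
posttop [0.6102 0.0411 0.1026] [0.623  0.0521 0.1088] 97
springtop [ 0.5199 -0.3204  0.0745] [ 0.5196 -0.3194  0.0741] 73
captop [ 0.5026 -0.2309  0.0492] [ 0.5023 -0.2314  0.0495] 134
press ((607.9671020507812, 141.69091796875), (158.1371612548828, 296.09918212890625), 1.3921458721160889)
block ((479.1553649902344, -281.8834228515625), (154.70965576171875, 170.81317138671875), 10.304450988769531)
scene post 196 (array([0.6125, 0.0417]), 196, 0.0009) [0.6266 0.0514 0.0899]
scene post2 353 (array([0.6087, 0.24  ]), 353, 0.0031) [0.6296 0.2589 0.1099]
scene spring 505 (array([ 0.5209, -0.3193]), 505, 0.0037) [ 0.5384 -0.3032  0.0773]
scene capflange 124 (array([ 0.5014, -0.2304]), 124, 0.0028) [ 0.531  -0.2034  0.0265]
scene caphub 239 (array([ 0.5035, -0.2315]), 239, 0.0029) [ 0.5222 -0.2148  0.047 ]
posttop [0.6163 0.0386 0.1009] [0.6241 0.0514 0.1058] 118
springtop [ 0.5236 -0.3206  0.0731] [ 0.5201 -0.3193  0.0728] 133
captop [ 0.506  -0.2323  0.0474] [ 0.5048 -0.2316  0.0484] 202
press ((19.6182861328125, 373.7203369140625), (329.2394714355469, 1531.91357421875), 68.39612579345703)
block ((481.27960205078125, -282.33331298828125), (156.8963165283203, 170.8769073486328), 10.990728378295898)
```

View pics/crops.png

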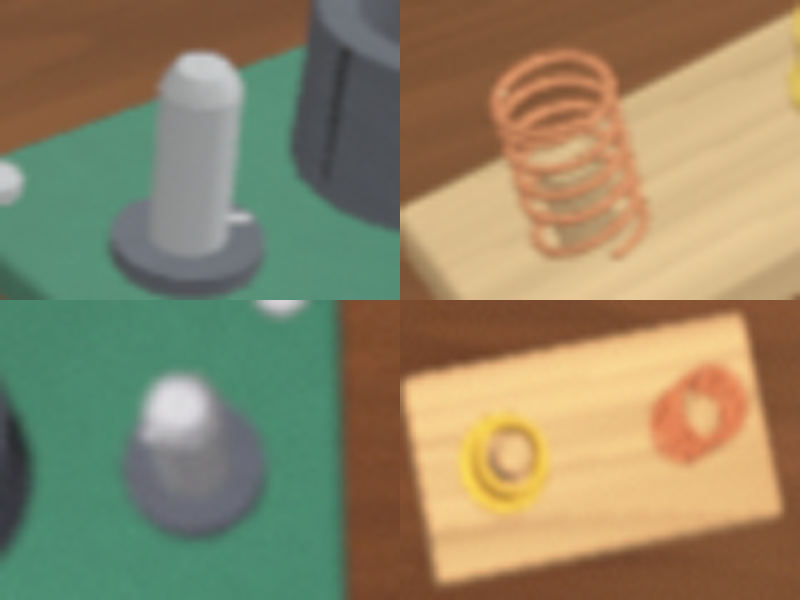

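```bash
python3 - <<'E'
from h import *
i=bot.camera_info("scene");K=np.array(i["camera_matrix"]);R=np.array(i["R"]);t=np.array(i["t"])
def ray(u,v,z):
    d=R.T@np.linalg.solve(K,[u,v,1]);o=-R.T@t; return o+d*(z-o[2])/d[2]
def ang(p,c): p=p[:2]-np.array(c); return np.round(p*1000,1),round(np.hypot(*p)*1000,1),round(np.degrees(np.arctan2(p[1],p[0])),0)
for u in (395,397,399,399.6): print('pin',ang(ray(u,273.4,.0365),(.6123,.0415)))
for u,v in ((177.6,330.4),(177,330),(184,322),(168.5,330),(163.5,326)): print('tip',ang(ray(u,v,.0215),(.5205,-.3193)))
# overlay: project circles at bottom of spring, and pin candidate angles
p,_=bot.read_camera("scene"); 
def proj(X): x=K@(R@X+t); return x[:2]/x[2]
def ov(x0,y0,x1,y1,pts):
    s=8; im=cv2.resize(p[y0:y1,x0:x1],None,fx=s,fy=s,interpolation=cv2.INTER_CUBIC).copy()
    for X,l in pts:
        a=proj(np.array(X)); q=tuple(int(k) for k in ((a-[x0,y0]+.5)*s)); cv2.circle(im,q,2,(0,0,255),-1)
        if l: cv2.putText(im,l,(q[0]+3,q[1]),0,.4,(0,0,0),1)
    return im
c=(.5205,-.3193);A=range(-180,180,30)
s1=ov(145,285,195,340,[((c[0]+.015*np.cos(np.radians(a)),c[1]+.015*np.sin(np.radians(a)),.0215),str(a)) for a in A])
c=(.6123,.0415)
s2=ov(368,235,418,290,[((c[0]+.0185*np.cos(np.radians(a)),c[1]+.0185*np.sin(np.radians(a)),.0365),str(a)) for a in range(-75,90,15)]+[((c[0]+.024*np.cos(np.radians(a)),c[1]+.024*np.sin(np.radians(a)),.03),'') for a in A])
save(np.hstack([s1,s2]),'ov.png')
E
```

```text
pin (array([ 6.6, 10.4]), np.float64(12.3), np.float64(58.0))
pin (array([ 8.5, 13.4]), np.float64(15.8), np.float64(58.0))
pin (array([10.3, 16.4]), np.float64(19.3), np.float64(58.0))
pin (array([10.8, 17.3]), np.float64(20.4), np.float64(58.0))
tip (array([16.3,  2.3]), np.float64(16.4), np.float64(8.0))
tip (array([14.9,  1.7]), np.float64(15.0), np.float64(7.0))
tip (array([ 3.6, 16.7]), np.float64(17.1), np.float64(78.0))
tip (array([  7.8, -10.1]), np.float64(12.7), np.float64(-52.0))
tip (array([ -5.1, -14.6]), np.float64(15.5), np.float64(-109.0))
```

View pics/ov.png

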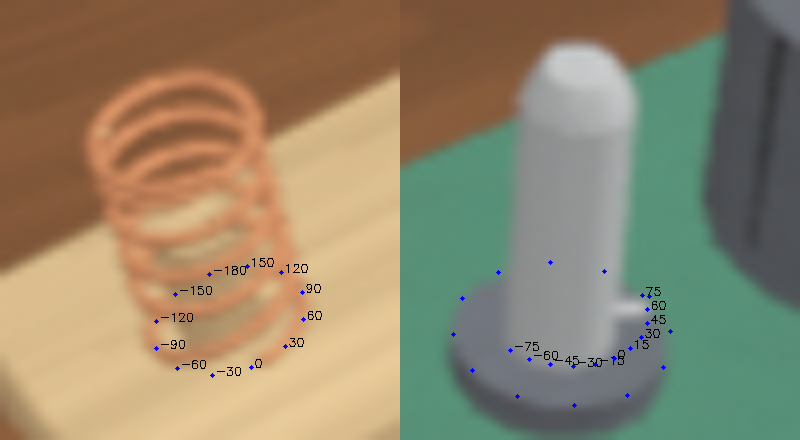

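The pin points to about 60° and the cut end is at about 5°. I'll land the spring turned about +95°, so the pin lies some 40° clockwise of the cut end, then wind it clockwise.

```bash
python3 -m pendant '[[45,-16.5,10,0],[45,-16.5,10,0],[45,-16.5,10,0],[45,-16.5,10,0],[45,-16.5,10,0],[45,-16.5,10,0],[45,-16.5,10,0],[45,-16.5,10,0],[0,0,0,0],[0,0,0,0]]' 60
cat > w.py <<'E'
import sys
from h import *
def st(): 
    s=bot.read_state(); w,x,y,z=s["orientation"]
    X=np.array([1-2*(y*y+z*z),2*(x*y+w*z)]); psi=np.arctan2(X[1],X[0]); return s,np.array(s["tool_pos"]),psi
def go(tx,ty,tz):
    s,p,psi=st(); d=np.array([tx,ty,tz])-p
    print('t',round(s["time"],2),'tcp',p.round(4),'psi',round(np.degrees(psi),1),'j6',round(np.degrees(s["joint_pos"][5]),1),'F',np.round(s["force"],1),'gap',round(s["finger_gap"],4))
    c,sn=np.cos(psi),np.sin(psi); print('tool shift mm',np.round([1e3*(d[0]*c+d[1]*sn),1e3*(d[0]*sn-d[1]*c),-1e3*d[2]],1))
if __name__=='__main__': go(*map(float,sys.argv[1:]))
E
python3 w.py .5205 -.3193 .048
```

```text
time: 2.3
tool_pos: [0.5198, -0.3199, 0.1426]
orientation: [0.0, 0.981, 0.194, -0.0]
force: [-0.9, -0.9, -0.5]
finger_gap: 0.0603
t 2.3 tcp [ 0.5198 -0.3199  0.1426] psi 22.3 j6 28.7 F [-0.9 -0.9 -0.5] gap 0.0603
tool shift mm [ 0.9 -0.3 94.6]
```

```bash
python3 -m pendant '[[0.9,-0.3,25,0],[0,0,25,0],[0,0,20,0],[0,0,15,0],[0,0,9,0],[0,0,0,0]]'
python3 -m pendant '[[0,0,0,0],[0,0,0,0],[0,0,0,0],[0,0,0,0]]' 20
python3 w.py .5205 -.3193 .048
```

```text
time: 3.05
tool_pos: [0.5204, -0.319, 0.048]
orientation: [-0.0, 0.981, 0.193, -0.0]
force: [0.1, 0.2, 0.0]
finger_gap: 0.0602
time: 3.55
tool_pos: [0.5209, -0.3191, 0.0488]
orientation: [0.0, 0.981, 0.193, 0.0]
force: [0.2, -0.4, 0.5]
finger_gap: 0.031
t 3.55 tcp [ 0.5209 -0.3191  0.0488] psi 22.3 j6 28.8 F [ 0.2 -0.4  0.5] gap 0.031
tool shift mm [-0.4  0.   0.8]
```

```bash
python3 -m pendant '[[0,0,-10,0],[0,0,-20,0],[0,0,-30,0],[0,0,-40,0],[0,0,-27,0],[0,0,0,0],[0,0,0,0]]'
python3 - <<'E'
from h import *
from w import st,go
go(.6123,.0415,.175)
p,d,W=cloud('scene'); i=bot.camera_info("scene");K=np.array(i["camera_matrix"]);R=np.array(i["R"]);t=np.array(i["t"])
s,T,psi=st()
def proj(X): x=K@(R@X+t); return x[:2]/x[2]
c=np.array([T[0],T[1],T[2]-.048+.0215])
x0,y0=np.round(proj(c)).astype(int)-[50,60]; s=6
im=cv2.resize(p[y0:y0+90,x0:x0+100],None,fx=s,fy=s,interpolation=cv2.INTER_CUBIC).copy()
for a in range(-180,180,30):
    q=(proj(c+.015*np.array([np.cos(np.radians(a)),np.sin(np.radians(a)),0]))-[x0,y0]+.5)*s
    q=tuple(int(k) for k in q); cv2.circle(im,q,2,(0,0,255),-1); cv2.putText(im,str(a),(q[0]+3,q[1]),0,.35,(0,0,0),1)
save(im,'held.png')
E
```

```text
time: 4.42
tool_pos: [0.5203, -0.3188, 0.175]
orientation: [-0.0, 0.981, 0.193, -0.0]
force: [0.3, 0.4, -1.2]
finger_gap: 0.0312
t 4.42 tcp [ 0.5203 -0.3188  0.175 ] psi 22.3 j6 28.8 F [ 0.3  0.4 -1.2] gap 0.0312
tool shift mm [ 221.7 -298.5   -0. ]
```

View pics/held.png

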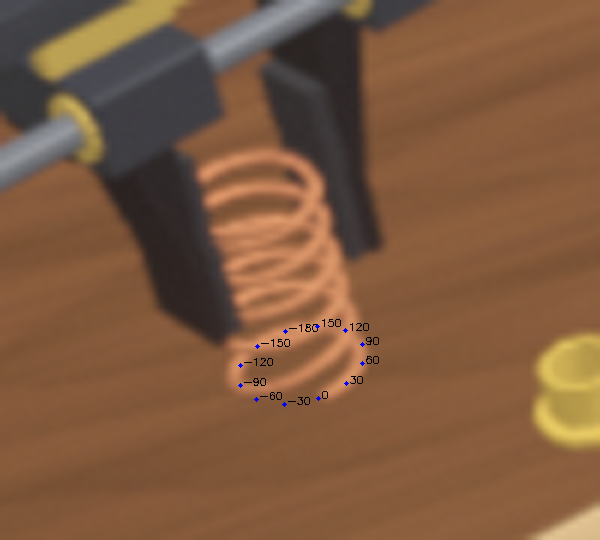

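The spring is held upright with its cut end at about 5–10°. Next I move it over the post and turn it +95°.

```bash
python3 -m pendant '[[20,-27,0,0],[29,-39,0,0],[29,-39,0,0],[29,-39,0,0],[29,-39,0,0],[29,-39,0,0],[29,-39,0,0],[27.7,-37.5,0,0],[0,0,0,0]]'
python3 -m pendant '[[0,0,0,-9.5],[0,0,0,-9.5],[0,0,0,-9.5],[0,0,0,-9.5],[0,0,0,-9.5],[0,0,0,-9.5],[0,0,0,-9.5],[0,0,0,-9.5],[0,0,0,-9.5],[0,0,0,-9.5],[0,0,0,0],[0,0,0,0]]'
cat > sp.py <<'E'
from h import *
from w import st,go
from scipy.optimize import least_squares
def meas():
    s,T,psi=st()
    for cam in ('top','scene'):
        p,d,W=cloud(cam); pf=p.astype(int)
        m=(np.hypot(W[...,0]-T[0],W[...,1]-T[1])<.03)&(W[...,2]>T[2]-.035)&(W[...,2]<T[2]+.03)&(pf[...,0]>pf[...,2]*1.5)&(pf[...,0]>120)
        q=W[m]
        if len(q)<8: print(cam,'few',len(q)); continue
        for lo,hi in((-.03,-.006),(-.006,.03)):
            k=q[(q[:,2]-T[2]>lo)&(q[:,2]-T[2]<hi)]
            if len(k)<8: continue
            f=least_squares(lambda c:np.hypot(k[:,0]-c[0],k[:,1]-c[1])-.015,T[:2],loss='soft_l1',f_scale=.001)
            print(cam,len(k),'centre-tcp mm',((f.x-T[:2])*1e3).round(1),'rms',round(float(np.sqrt(np.mean(f.fun**2)))*1e3,1),'z range',k[:,2].min().round(4),k[:,2].max().round(4))
        save(cv2.resize(p,None,fx=1,fy=1),'last_%s.png'%cam)
if __name__=='__main__': go(.6123,.0415,.140); meas()
E
python3 sp.py
```

```text
time: 5.6
tool_pos: [0.6119, 0.0445, 0.1735]
orientation: [-0.001, 0.981, 0.195, -0.001]
force: [-0.1, -1.0, -0.6]
finger_gap: 0.0306
time: 7.1
tool_pos: [0.6123, 0.0406, 0.1747]
orientation: [-0.001, 0.522, 0.853, -0.0]
force: [0.3, 0.3, -0.6]
finger_gap: 0.0309
t 7.1 tcp [0.6123 0.0406 0.1747] psi 117.1 j6 -30.6 F [ 0.3  0.3 -0.6] gap 0.0309
tool shift mm [ 0.8  0.5 34.7]
top few 0
scene 166 centre-tcp mm [ 1.9 -1.8] rms 1.1 z range 0.1455 0.1687
scene 255 centre-tcp mm [ 1.9 -2.1] rms 1.4 z range 0.169 0.2027
```

```bash
python3 -m pendant '[[1.7,0.1,12,0],[0,0,12,0],[0,0,10,0],[0,0,0,0]]'
python3 -m pendant '[[0,0,2,0],[0,0,2,0],[0,0,0,0]]'; python3 -m pendant '[[0,0,2,0],[0,0,2,0],[0,0,0,0]]'; python3 -m pendant '[[0,0,2,0],[0,0,2,0],[0,0,0,0]]'; python3 sp.py
```

```text
time: 7.7
tool_pos: [0.611, 0.0428, 0.1398]
orientation: [-0.001, 0.52, 0.854, -0.001]
force: [0.1, -0.3, 0.3]
finger_gap: 0.0314
time: 8.07
tool_pos: [0.6121, 0.0427, 0.1377]
orientation: [0.0, 0.52, 0.854, 0.0]
force: [-0.9, 0.9, -0.5]
finger_gap: 0.031
time: 8.45
tool_pos: [0.6118, 0.0427, 0.1332]
orientation: [-0.0, 0.52, 0.854, -0.0]
force: [0.7, -1.2, 0.1]
finger_gap: 0.031
time: 8.82
tool_pos: [0.6118, 0.0427, 0.1292]
orientation: [-0.0, 0.52, 0.854, -0.0]
force: [0.2, 0.5, -0.7]
finger_gap: 0.0307
t 8.82 tcp [0.6118 0.0427 0.1292] psi 117.3 j6 -30.6 F [ 0.2  0.5 -0.7] gap 0.0307
tool shift mm [ -1.3  -0.2 -10.8]
top few 0
scene 138 centre-tcp mm [ 1.7 -2. ] rms 1.1 z range 0.0995 0.123
scene 255 centre-tcp mm [ 1.7 -2.1] rms 1.2 z range 0.1234 0.156
```

```bash
python3 -m pendant '[[-0.5,0,2,0],[0,0,2,0],[0,0,0,0]]'; python3 -m pendant '[[0,0,2,0],[0,0,2,0],[0,0,0,0]]';python3 -m pendant '[[0,0,2,0],[0,0,2,0],[0,0,0,0]]';python3 - <<'E'
from h import *
p,d,W=cloud('scene'); save(cv2.resize(p[190:290,345:465],(720,600),interpolation=cv2.INTER_CUBIC),'thread.png')
E
```

```text
time: 9.3
tool_pos: [0.612, 0.0423, 0.1252]
orientation: [-0.0, 0.52, 0.854, -0.0]
force: [0.4, -0.4, -0.7]
finger_gap: 0.031
time: 9.68
tool_pos: [0.6121, 0.0423, 0.1212]
orientation: [-0.0, 0.52, 0.854, -0.0]
force: [0.3, -0.4, -0.1]
finger_gap: 0.0308
time: 10.05
tool_pos: [0.6121, 0.0423, 0.1172]
orientation: [-0.0, 0.52, 0.854, -0.0]
force: [-0.1, -0.3, -0.9]
finger_gap: 0.0313
```

View pics/thread.png

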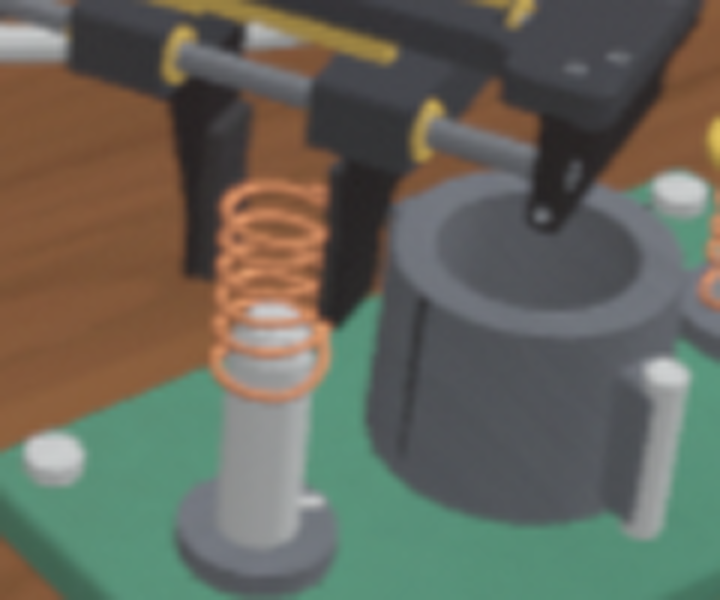

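```bash
python3 -m pendant '[[0,0,5,0],[0,0,5,0],[0,0,5,0],[0,0,5,0],[0,0,0,0]]'; python3 -m pendant '[[0,0,5,0],[0,0,5,0],[0,0,5,0],[0,0,5,0],[0,0,5,0],[0,0,0,0]]';python3 -m pendant '[[0,0,2,0],[0,0,2,0],[0,0,0,0]]';python3 -m pendant '[[0,0,2,0],[0,0,2,0],[0,0,0,0],[0,0,0,0]]'; python3 w.py .612 .042 .058
```

```text
time: 10.72
tool_pos: [0.6118, 0.0423, 0.0968]
orientation: [-0.001, 0.52, 0.854, -0.0]
force: [-0.9, 0.4, -0.1]
finger_gap: 0.0307
time: 11.48
tool_pos: [0.6118, 0.0423, 0.0719]
orientation: [-0.0, 0.52, 0.854, -0.0]
force: [0.3, 0.3, -1.3]
finger_gap: 0.0306
time: 11.85
tool_pos: [0.6122, 0.0422, 0.0684]
orientation: [-0.0, 0.52, 0.854, -0.0]
force: [-0.3, 1.0, 0.7]
finger_gap: 0.0313
time: 12.35
tool_pos: [0.6123, 0.0422, 0.0645]
orientation: [0.0, 0.52, 0.854, 0.0]
force: [0.5, 0.4, 0.1]
finger_gap: 0.0313
t 12.35 tcp [0.6123 0.0422 0.0645] psi 117.3 j6 -30.7 F [0.5 0.4 0.1] gap 0.0313
tool shift mm [-0.1 -0.4  6.5]
```

```bash
for i in 1; do python3 -m pendant '[[0,0,2,0],[0,0,0,0],[0,0,0,0]]'; python3 -m pendant '[[0,0,2,0],[0,0,0,0],[0,0,0,0]]'; python3 -m pendant '[[0,0,1.5,0],[0,0,0,0],[0,0,0,0]]';done; python3 w.py .612 .042 .058
```

```text
time: 12.72
tool_pos: [0.6123, 0.0423, 0.0625]
orientation: [0.0, 0.52, 0.854, -0.0]
force: [-0.1, 0.3, -0.5]
finger_gap: 0.0309
time: 13.1
tool_pos: [0.6124, 0.0423, 0.0608]
orientation: [0.0, 0.52, 0.854, 0.0]
force: [-0.8, 0.0, 1.6]
finger_gap: 0.0312
time: 13.48
tool_pos: [0.6125, 0.0422, 0.0593]
orientation: [0.0, 0.52, 0.854, 0.0]
force: [-1.9, 0.4, 3.7]
finger_gap: 0.0312
t 13.47 tcp [0.6125 0.0422 0.0593] psi 117.3 j6 -30.7 F [-1.9  0.4  3.7] gap 0.0312
tool shift mm [ 0.  -0.5  1.3]
```

The spring touches the pin with its foot about 3 mm up, which is the climbing part as planned. I'll wind it clockwise.

```bash
python3 -m pendant '[[0,0,0,5],[0,0,0,5],[0,0,0,5],[0,0,0,0]]'; python3 -m pendant '[[0,0,0.5,5],[0,0,0.5,5],[0,0,0,5],[0,0,0,0]]';python3 -m pendant '[[0,0,0.5,5],[0,0,0,5],[0,0,0,5],[0,0,0,0]]'; python3 sp.py
```

```text
time: 13.98
tool_pos: [0.6127, 0.0422, 0.0591]
orientation: [0.0, 0.627, 0.779, 0.0]
force: [0.7, 0.2, 2.1]
finger_gap: 0.031
time: 14.48
tool_pos: [0.6126, 0.0423, 0.0581]
orientation: [0.0, 0.723, 0.691, 0.0]
force: [0.4, -0.2, 2.7]
finger_gap: 0.0312
time: 14.98
tool_pos: [0.6126, 0.0421, 0.0578]
orientation: [0.0, 0.807, 0.591, 0.0]
force: [-0.4, -0.4, 3.5]
finger_gap: 0.0306
t 14.97 tcp [0.6126 0.0421 0.0578] psi 72.5 j6 14.1 F [-0.4 -0.4  3.5] gap 0.0306
tool shift mm [ -0.7  -0.1 -82.2]
top few 0
scene 66 centre-tcp mm [-0.1 -1.9] rms 1.0 z range 0.0278 0.0488
scene 76 centre-tcp mm [ 0.5 -1.9] rms 3.3 z range 0.0542 0.0846
```

```bash
python3 -m pendant '[[0,0,0,5],[0,0,0,5],[0,0,0,0],[0,0,0,0]]'; python3 -m pendant '[[0,0,0,5],[0,0,0,5],[0,0,0,0],[0,0,0,0]]';python3 -m pendant '[[0,0,0,5],[0,0,0,5],[0,0,0,0],[0,0,0,0]]'; python3 - <<'E'
from h import *
p,d,W=cloud('scene'); save(cv2.resize(p[215:290,350:440],(720,600),interpolation=cv2.INTER_CUBIC),'home.png')
E
```

```text
time: 15.58
tool_pos: [0.6123, 0.0422, 0.0576]
orientation: [0.0, 0.855, 0.518, 0.0]
force: [0.4, -0.6, 2.9]
finger_gap: 0.0311
time: 16.08
tool_pos: [0.6123, 0.0422, 0.0576]
orientation: [0.0, 0.897, 0.442, 0.0]
force: [-0.5, -0.5, 3.9]
finger_gap: 0.0307
time: 16.58
tool_pos: [0.6122, 0.0423, 0.0575]
orientation: [-0.0, 0.932, 0.362, -0.0]
force: [0.0, -0.1, 4.2]
finger_gap: 0.0311
```

View pics/home.png

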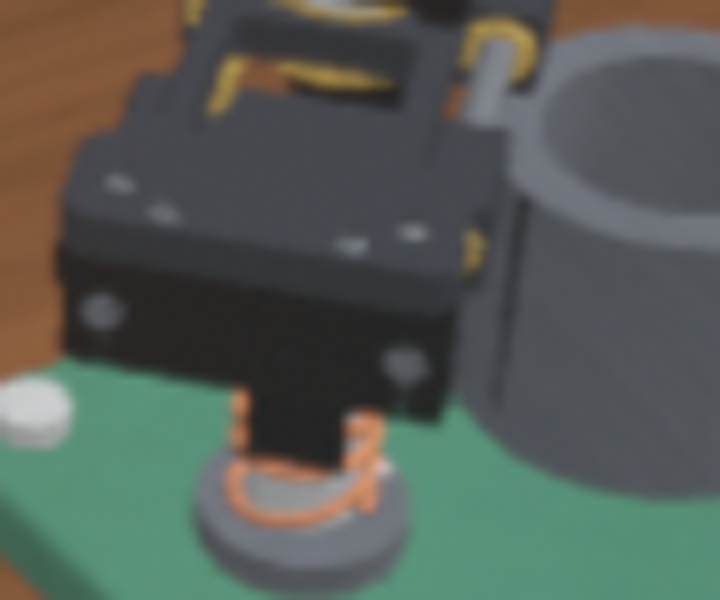

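The force stayed steady (3–4 N) through the last 30° of turn, and the cut end is about 35° past the pin, so the spring looks seated. I'll relax it, release, retreat and check.

```bash
python3 -m pendant '[[0,0,-1.5,0],[0,0,0,0]]'; python3 -m pendant '[[0,0,0,0],[0,0,0,0],[0,0,0,0],[0,0,0,0]]' 60; python3 -m pendant '[[0,0,-15,0],[0,0,-30,0],[0,0,-40,0],[0,0,-40,0],[0,0,0,0]]'
python3 -m pendant '[[-40,45,0,0],[-40,45,0,0],[-40,45,0,0],[0,0,0,0]]'
python3 - <<'E'
from h import *
from w import go
go(.5035,-.2312,.12)
out=[]
from scipy.optimize import least_squares
for cam in('scene','top'):
    p,d,W=cloud(cam); pf=p.astype(int)
    m=(np.hypot(W[...,0]-.6123,W[...,1]-.0415)<.03)&(W[...,2]>.028)&(pf[...,0]>pf[...,2]*1.45)&(pf[...,0]>110)
    q=W[m]; print(cam,len(q),'z',np.percentile(q[:,2],[0,2,50,90,95,98,100]).round(4))
    k=q[q[:,2]>.075]; f=least_squares(lambda c:np.hypot(k[:,0]-c[0],k[:,1]-c[1])-.0155,[.612,.042],loss='soft_l1',f_scale=.001); print('top centre',f.x.round(4))
    # reference: spring+cap installed
    m=(np.hypot(W[...,0]-.608,W[...,1]-.2405)<.03)&(W[...,2]>.028)&(pf[...,0]>pf[...,2]*1.45)&(pf[...,0]>110)
    print('ref z',W[m][:,2].max().round(4))
    b=(370,225) if cam=='scene' else (262,185); out.append(cv2.resize(p[b[1]:b[1]+70,b[0]-20:b[0]+50],(400,400),interpolation=cv2.INTER_CUBIC))
save(np.hstack(out),'rel.png')
E
```

```text
time: 16.88
tool_pos: [0.6121, 0.0423, 0.0587]
orientation: [-0.0, 0.933, 0.361, -0.0]
force: [0.1, -0.8, 1.1]
finger_gap: 0.0312
time: 17.38
tool_pos: [0.6121, 0.0423, 0.0589]
orientation: [-0.0, 0.933, 0.361, -0.0]
force: [0.2, -0.7, -1.8]
finger_gap: 0.0579
time: 18.0
tool_pos: [0.6154, 0.0421, 0.1902]
orientation: [0.002, 0.933, 0.361, 0.004]
force: [0.3, -0.0, -1.0]
finger_gap: 0.06
time: 18.5
tool_pos: [0.6136, -0.1427, 0.1837]
orientation: [0.0, 0.934, 0.358, -0.0]
force: [0.0, 0.4, -0.5]
finger_gap: 0.0601
t 18.5 tcp [ 0.6136 -0.1427  0.1837] psi 42.0 j6 27.8 F [ 0.   0.4 -0.5] gap 0.0601
tool shift mm [-141.    -7.8   63.7]
scene 266 z [0.0288 0.0301 0.0649 0.0839 0.0847 0.0852 0.0865]
top centre [0.6117 0.0415]
ref z 0.1142
top 150 z [0.0281 0.0292 0.0678 0.0859 0.0875 0.0885 0.0911]
top centre [0.611  0.0415]
ref z 0.1179
```

View pics/rel.png

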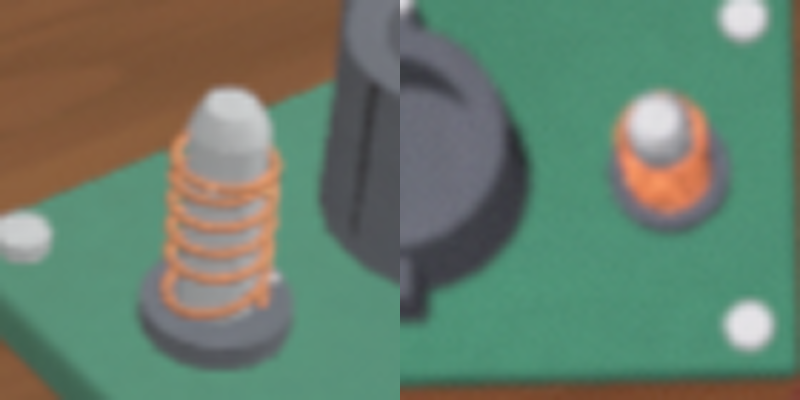

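Spring top is at about 0.0855 and centred, with the foot flat on the seat and the cut end at (262,300) in the crop, so it is home. Now the cap.

```bash
python3 -m pendant '[[-40,-2.2,0,0],[-40,-2.2,5,0],[-40,-2.2,20,0],[-21,-1.2,38,0],[0,0,0,0],[0,0,0,0]]'; python3 w.py .5035 -.2313 .0285
```

```text
time: 19.35
tool_pos: [0.506, -0.2264, 0.1222]
orientation: [0.0, 0.932, 0.361, 0.001]
force: [0.5, 0.0, 1.0]
finger_gap: 0.0595
t 19.35 tcp [ 0.506  -0.2264  0.1222] psi 42.4 j6 15.4 F [0.5 0.  1. ] gap 0.0595
tool shift mm [-5.1  1.9 93.7]
```

```bash
python3 -m pendant '[[-5.1,1.9,25,0],[0,0,25,0],[0,0,20,0],[0,0,13,0],[0,0,0,0]]'; python3 w.py .5035 -.2313 .0285
```

```text
time: 19.98
tool_pos: [0.5028, -0.2316, 0.0381]
orientation: [-0.0, 0.933, 0.361, -0.0]
force: [0.1, -0.3, 0.6]
finger_gap: 0.0602
t 19.98 tcp [ 0.5028 -0.2316  0.0381] psi 42.3 j6 14.8 F [ 0.1 -0.3  0.6] gap 0.0602
tool shift mm [0.8 0.3 9.6]
```

```bash
python3 -m pendant '[[0.8,0.3,5,0],[0,0,4.6,0],[0,0,0,0]]'; python3 -m pendant '[[0,0,0,0],[0,0,0,0],[0,0,0,0],[0,0,0,0],[0,0,0,0]]' 24;python3 -m pendant '[[0,0,-10,0],[0,0,-25,0],[0,0,-35,0],[0,0,-40,0],[0,0,0,0],[0,0,0,0]]'
cat > cp.py <<'E'
from h import *
from w import st,go
from scipy.optimize import least_squares
s,T,psi=st(); go(.6123,.0415,T[2])
for cam in('scene','top'):
    p,d,W=cloud(cam); pf=p.astype(int)
    m=(np.hypot(W[...,0]-T[0],W[...,1]-T[1])<.04)&(abs(W[...,2]-T[2])<.04)&(pf[...,0]>pf[...,2]*1.6)&(pf[...,0]>110)
    for n,lo,hi,R in(('flange',-.008,-.004,.022),('hub',-.001,.016,.017)):
        k=W[m]; k=k[(k[:,2]-T[2]>lo)&(k[:,2]-T[2]<hi)]
        if len(k)<8: print(cam,n,len(k)); continue
        f=least_squares(lambda c:np.hypot(k[:,0]-c[0],k[:,1]-c[1])-R,T[:2],loss='soft_l1',f_scale=.001)
        print(cam,n,len(k),'centre-tcp mm',((f.x-T[:2])*1e3).round(1),'rms',round(float(np.sqrt(np.mean(f.fun**2)))*1e3,1))
    q=W[m]; print(cam,'z rel',np.percentile(q[:,2]-T[2],[1,50,99]).round(4),len(q))
    if cam=='scene':
        v,u=np.nonzero(m); x0,y0=max(0,int(u.mean())-45),max(0,int(v.mean())-38); save(cv2.resize(p[y0:y0+75,x0:x0+90],(720,600),interpolation=cv2.INTER_CUBIC),'cap_%d.png'%(s["time"]*100))
E
python3 cp.py; ls pics
```

```text
time: 20.35
tool_pos: [0.5029, -0.2319, 0.0283]
orientation: [-0.0, 0.933, 0.361, -0.0]
force: [0.2, 0.0, -0.3]
finger_gap: 0.0602
time: 20.98
tool_pos: [0.503, -0.232, 0.0286]
orientation: [0.0, 0.933, 0.361, 0.0]
force: [-0.6, 0.9, 1.0]
finger_gap: 0.034
time: 21.72
tool_pos: [0.5027, -0.2318, 0.1382]
orientation: [-0.0, 0.933, 0.361, -0.0]
force: [0.7, 1.2, -1.3]
finger_gap: 0.0335
t 21.73 tcp [ 0.5027 -0.2318  0.1382] psi 42.3 j6 14.8 F [ 0.7  1.2 -1.3] gap 0.0335
tool shift mm [ 264.9 -128.5   -0. ]
scene flange 59 centre-tcp mm [-0.  -0.1] rms 1.4
scene hub 186 centre-tcp mm [ 2.3 -3.4] rms 2.2
scene z rel [-0.0086  0.0068  0.033 ] 411
top flange 0
top hub 0
cap_2172.png
crops.png
held.png
home.png
last_scene.png
ov.png
rel.png
scene1.png
thread.png
top1.pngTraceback (most recent call last):
  File "cp.py", line 13, in <module>
    q=W[m]; print(cam,'z rel',np.percentile(q[:,2]-T[2],[1,50,99]).round(4),len(q))
                              ~~~~~~~~~~~~~^^^^^^^^^^^^^^^^^^^^^^^
    return _quantile_unchecked(
        a, q, axis, out, overwrite_input, method, keepdims, weights)
    return _ureduce(a,
                    func=_quantile_ureduce_func,
    ...<5 lines>...
                    overwrite_input=overwrite_input,
                    method=method)
    r = func(a, **kwargs)
    result = _quantile(arr,
                       quantiles=q,
    ...<2 lines>...
                       out=out,
                       weights=wgt)
    slices_having_nans = np.isnan(arr[-1, ...])
                                  ~~~^^^^^^^^^
IndexError: index -1 is out of bounds for axis 0 with size 0
```

```bash
python3 -m pendant '[[30,-14.5,-4,0],[39,-19,-4,0],[39,-19,-4,0],[39,-19,0,0],[39,-19,0,0],[39,-19,0,0],[39.9,-19,0,0],[0,0,0,0],[0,0,0,0],[0,0,0,0]]'; python3 cp.py 2>/dev/null; ls pics|grep cap_
```

```text
time: 23.08
tool_pos: [0.6119, 0.0402, 0.1498]
orientation: [-0.0, 0.933, 0.36, -0.001]
force: [0.2, -0.1, -1.4]
finger_gap: 0.0342
t 23.07 tcp [0.6119 0.0402 0.1498] psi 42.2 j6 44.2 F [ 0.2 -0.1 -1.4] gap 0.0342
tool shift mm [ 1.1 -0.7 -0. ]
scene flange 63 centre-tcp mm [0.4 0.8] rms 1.7
scene hub 65 centre-tcp mm [ 5.5 -8.9] rms 2.6
scene z rel [-0.0088 -0.0032  0.0206] 197
top flange 6
top hub 18 centre-tcp mm [-0.8  1. ] rms 1.6
top z rel [-0.0054 -0.0006  0.0233] 46
cap_2172.png
cap_2307.png
```

```bash
python3 -m pendant '[[0.8,-0.7,12,0],[0,0,12,0],[0,0,8,0],[0,0,0,0]]'; python3 -m pendant '[[0,0,2,0],[0,0,2,0],[0,0,0,0]]';python3 -m pendant '[[0,0,1.5,0],[0,0,0,0],[0,0,0,0]]'; python3 cp.py 2>/dev/null; ls pics|grep cap_
```

```text
time: 23.68
tool_pos: [0.6118, 0.0424, 0.117]
orientation: [-0.0, 0.933, 0.361, -0.001]
force: [0.1, -1.1, -1.7]
finger_gap: 0.0336
time: 24.05
tool_pos: [0.6128, 0.0424, 0.1145]
orientation: [0.0, 0.933, 0.361, 0.0]
force: [0.0, 0.5, -0.9]
finger_gap: 0.0336
time: 24.42
tool_pos: [0.6127, 0.0424, 0.113]
orientation: [0.0, 0.933, 0.361, 0.0]
force: [0.9, 0.0, -1.1]
finger_gap: 0.0339
t 24.43 tcp [0.6127 0.0424 0.113 ] psi 42.3 j6 44.3 F [ 0.9  0.  -1.1] gap 0.0339
tool shift mm [-0.9  0.4 -0. ]
scene flange 60 centre-tcp mm [0.2 0.7] rms 1.8
scene hub 50 centre-tcp mm [ 5.7 -9.3] rms 2.6
scene z rel [-0.037  -0.0046  0.0181] 231
top flange 6
top hub 17 centre-tcp mm [-1.2  1. ] rms 1.7
top z rel [-0.0334 -0.0023  0.0193] 40
cap_2172.png
cap_2307.png
cap_2442.png
```

```bash
python3 -m pendant '[[-0.9,0.4,0,0],[0,0,2,0],[0,0,0,0],[0,0,0,0]]'; python3 -m pendant '[[0,0,2,0],[0,0,0,0],[0,0,0,0]]';python3 -m pendant '[[0,0,2,0],[0,0,0,0],[0,0,0,0]]'
```

```text
time: 25.02
tool_pos: [0.6123, 0.0415, 0.1109]
orientation: [-0.0, 0.933, 0.361, -0.0]
force: [0.9, 0.2, -0.4]
finger_gap: 0.0338
time: 25.4
tool_pos: [0.6123, 0.0415, 0.1089]
orientation: [-0.0, 0.933, 0.361, -0.0]
force: [0.3, -0.2, -0.9]
finger_gap: 0.0336
time: 25.78
tool_pos: [0.6123, 0.0415, 0.1069]
orientation: [-0.0, 0.933, 0.361, -0.0]
force: [-0.1, 0.3, -0.9]
finger_gap: 0.0337
```

View pics/cap_2442.png

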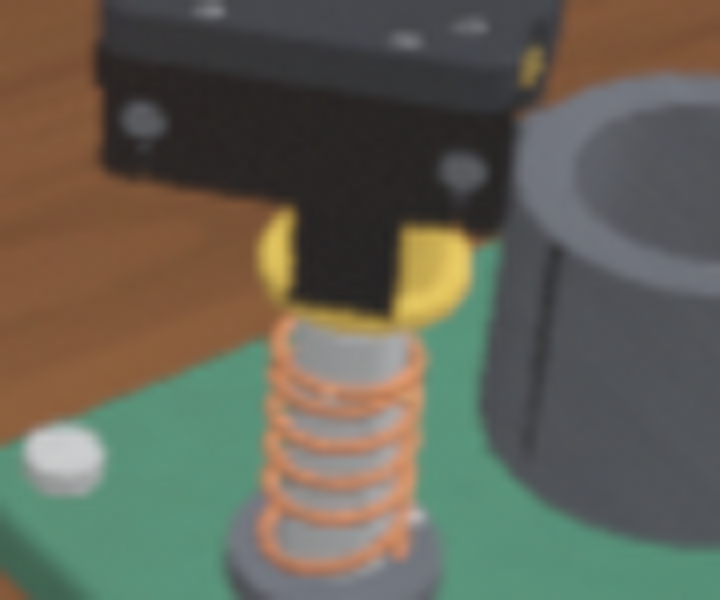

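```bash
python3 -m pendant '[[0,0,2,0],[0,0,0,0],[0,0,0,0]]'; python3 -m pendant '[[0,0,2,0],[0,0,0,0],[0,0,0,0]]';python3 -m pendant '[[0,0,2,0],[0,0,0,0],[0,0,0,0]]'; python3 -m pendant '[[0,0,2,0],[0,0,0,0],[0,0,0,0]]'
```

```text
time: 26.15
tool_pos: [0.6123, 0.0415, 0.1049]
orientation: [-0.0, 0.933, 0.361, -0.0]
force: [1.4, 0.7, -0.9]
finger_gap: 0.0338
time: 26.52
tool_pos: [0.6123, 0.0415, 0.1029]
orientation: [-0.0, 0.933, 0.361, -0.0]
force: [-0.1, -0.2, -0.2]
finger_gap: 0.0336
time: 26.9
tool_pos: [0.6123, 0.0415, 0.1009]
orientation: [-0.0, 0.933, 0.361, -0.0]
force: [-0.6, -0.5, -0.4]
finger_gap: 0.0339
time: 27.28
tool_pos: [0.6123, 0.0415, 0.0989]
orientation: [-0.0, 0.933, 0.361, -0.0]
force: [-0.1, 0.3, -1.2]
finger_gap: 0.0339
```

```bash
python3 -m pendant '[[0,0,2,0],[0,0,0,0],[0,0,0,0]]'; python3 -m pendant '[[0,0,2,0],[0,0,0,0],[0,0,0,0]]';python3 -m pendant '[[0,0,1,0],[0,0,0,0],[0,0,0,0]]'; python3 -m pendant '[[0,0,0.5,0],[0,0,0,0],[0,0,0,0]]'
```

```text
time: 27.65
tool_pos: [0.6123, 0.0415, 0.0969]
orientation: [-0.0, 0.933, 0.361, -0.0]
force: [0.4, 0.9, -0.2]
finger_gap: 0.0337
time: 28.02
tool_pos: [0.6123, 0.0415, 0.0949]
orientation: [-0.0, 0.933, 0.361, -0.0]
force: [0.1, 0.4, -1.3]
finger_gap: 0.0337
time: 28.4
tool_pos: [0.6123, 0.0415, 0.0939]
orientation: [-0.0, 0.933, 0.361, -0.0]
force: [-0.1, -0.3, -0.6]
finger_gap: 0.0333
time: 28.78
tool_pos: [0.6124, 0.0415, 0.0935]
orientation: [0.0, 0.933, 0.361, 0.0]
force: [0.8, -0.3, 0.1]
finger_gap: 0.0338
```

```bash
python3 -m pendant '[[0,0,0.7,0],[0,0,0,0],[0,0,0,0]]'; python3 -m pendant '[[0,0,0,0],[0,0,0,0],[0,0,0,0],[0,0,0,0]]' 60; python3 -m pendant '[[0,0,-5,0],[0,0,-15,0],[0,0,-30,0],[0,0,-40,0],[0,0,-30,0],[0,0,0,0]]';python3 -m pendant '[[-40,45,0,0],[-40,45,0,0],[-40,45,0,0],[-20,22,0,0],[0,0,0,0],[0,0,0,0]]'
python3 - <<'E'
from h import *
from scipy.optimize import least_squares
out=[]
for cam in('scene','top'):
    p,d,W=cloud(cam); pf=p.astype(int)
    for n,c in(('cap',(.6123,.0415)),('ref',(.608,.2405))):
        m=(np.hypot(W[...,0]-c[0],W[...,1]-c[1])<.035)&(W[...,2]>.08)&(pf[...,0]>pf[...,2]*1.5)&(pf[...,0]>110)
        q=W[m]; print(cam,n,len(q),'z',np.percentile(q[:,2],[5,50,95,99]).round(4))
        k=q[(q[:,2]>.095)&(q[:,2]<.11)]; f=least_squares(lambda x:np.hypot(k[:,0]-x[0],k[:,1]-x[1])-.017,c,loss='soft_l1',f_scale=.001); print('hub centre',f.x.round(4))
        g=q[q[:,2]>.1085]; A=np.c_[g[:,:2]-g[:,:2].mean(0),np.ones(len(g))]; print('top slope',np.linalg.lstsq(A,g[:,2],rcond=None)[0].round(3),len(g))
    b=(370,215) if cam=='scene' else (262,185); out.append(cv2.resize(p[b[1]:b[1]+70,b[0]-20:b[0]+50],(400,400),interpolation=cv2.INTER_CUBIC))
save(np.hstack(out),'final.png')
E
```

```text
time: 29.15
tool_pos: [0.6124, 0.0415, 0.0929]
orientation: [0.0, 0.933, 0.361, 0.0]
force: [-0.6, -0.1, 1.1]
finger_gap: 0.0337
time: 29.65
tool_pos: [0.6123, 0.0415, 0.0927]
orientation: [-0.0, 0.933, 0.361, -0.0]
force: [-0.6, -0.5, -0.6]
finger_gap: 0.0587
time: 30.4
tool_pos: [0.6147, 0.0414, 0.2177]
orientation: [0.002, 0.933, 0.361, 0.004]
force: [-0.4, -0.3, -0.4]
finger_gap: 0.0601
time: 31.15
tool_pos: [0.6139, -0.1681, 0.2119]
orientation: [-0.001, 0.933, 0.361, -0.0]
force: [0.6, 0.2, 0.1]
finger_gap: 0.0602
scene cap 487 z [0.0872 0.1008 0.112  0.1127]
hub centre [0.6139 0.0413]
top slope [ 0.003 -0.01   0.111] 118
scene ref 432 z [0.087  0.1011 0.1125 0.1133]
hub centre [0.608 0.241]
top slope [-0.007  0.014  0.111] 111
top cap 249 z [0.0889 0.1002 0.1148 0.1163]
hub centre [0.6111 0.0421]
top slope [-0.012 -0.026  0.113] 88
top ref 269 z [0.0887 0.1025 0.1151 0.1162]
hub centre [0.6065 0.2406]
top slope [0.008 0.011 0.113] 101
```

View pics/final.png

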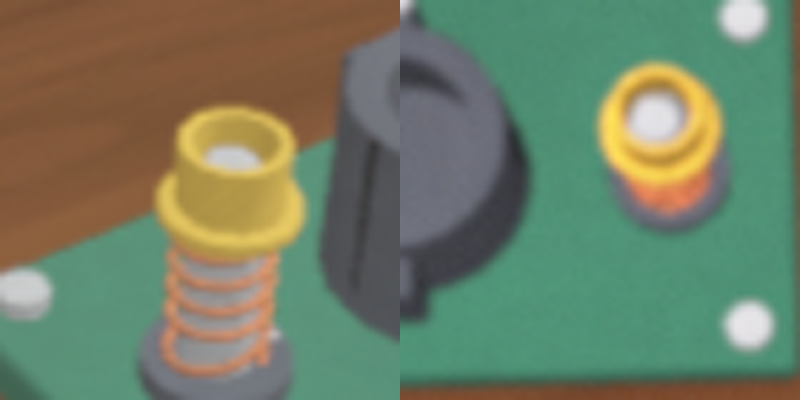

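The cap sits flat on the spring at the same height as the finished reference post, and the spring foot is on the seat. The robot is clear, so I'll hand in.

```bash
python3 -c "
from cell import bot
print(bot.finish_job())"
```

```text
the job is handed in; nothing more can be done
None
```

I fitted the spring and the brass cap on the bare post and handed the job in at about 31 s of the 69 s allowed. The hand-in gives no verdict.

**Spring:** I threaded it over the post with the keeper pin under the climbing part of the foot coil. It caught on the pin about 3 mm up, so I turned it 75° clockwise until the cut end was about 35° past the pin. The push on the tool read at most about 4 N. Afterwards the spring's top measured 85 mm in the scene camera (expected 85.5 mm).

**Cap:** I took the middle-sized cap from the block and lowered it until it just touched the spring, with about 1 N on the tool. Its top is at the same height as the finished post's cap, to within 1 mm, and measures level to about 1.6°.

**Checks that disagreed:**
- **Cap centre:** the two cameras put it about 3 mm apart in x (0.6139 m and 0.6111 m). My estimate for the post's axis is 0.6123 m. The cap is over the post, where the bore leaves only 1.25 mm of play.
- **Spring top:** the top camera read it about 3 mm high, but it read the finished reference post 4 mm high too.

The robot was clear and touching nothing at the end, and I did not go near the shears, jacks or wax tin. I did not measure their positions again before handing in.

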